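# Close the pit chest against track dust

## Robot

A 7-joint arm with a two-finger parallel gripper is mounted at the origin on the work surface. World frame = base frame: x ahead of the robot, y to its left, z up, the work surface at z = 0. Lengths are in m, angles in rad, forces in N, time in s.
With the tool pointing down it reaches from about 0.4 to 0.85 m from the base axis. Payload 4.5 kg.
Tool frame: the origin (TCP) lies where the fingers leave the gripper's body, on its centre line; the fingertips stand 64 mm ahead of it and the grasp point (between the pads) lies 45 mm ahead of it; z points along the fingers, y is the direction in which the jaws open and shut (so a half turn about z gives the same grasp; the last joint's range is limited). The gripper opens to 88 mm and grips with 3 to 60 N. Pads are 18 mm wide; open, the fingers measure 123 mm over their backs; the gripper's body (75 mm by 187 mm) begins 45 mm behind the grasp point.
Start: joints at [-1.127, 0.689, -0.195, 1.565, 0.157, 0.902, -0.215], TCP at [0.249, 0.573, 0.303] pointing down, gripper open.
Joint ranges: [-3.01, 3.01], [-0.46, 2.08], [-1.47, 1.51], [0.13, 2.56], [-1, 4.14], [0.04, 2.09], [-2.66, 2.66]. Speed limits (rad/s): [2.57, 2.57, 3.14, 3.14, 3.14, 3.14, 3.14].

## Interface

Orientations are given as a unit quaternion [x, y, z, w].
In Python, from plant import monitor, snapshot, workorder, finder gives the robot as it stands.
- The arm moves only by the tool carry_out, never from a script. Its argument "motion" is one flat list of numbers, 6 for each row, row after row: the shift along the tool's x, y, z in cm, then the turn, a rotation vector about the tool's x, y, z in rad. In form: [x, y, z, rx, ry, rz, x, y, z, rx, ry, rz, ...]. A call has 1 to 8 rows; each row shifts and turns the commanded pose from where the row before left it, along the tool's axes as they then stand; what a row does not reach is not made up. A row lasts 1/8 s, in which the tool goes at most 62.5 mm and 10.7 degrees, less where a joint would pass 70% of its speed; a pose out of reach is approached as far as the arm can. A call with a gripper value outside its range is refused whole. "hand" is the finger opening in cm, from 0 to 8.81, set as the call begins (left out, the last holds). The fingers move at their own pace and stop on an object; "grip_force" is the grip in N (left out, the last holds). Time passes only in rows, so rows that do not move let the fingers close. It gives the time, the measured TCP pose, the force and the opening at its end, in the units of the state.
- monitor.get_state(): the state, without advancing time (a new reading comes with each control period).
- snapshot(name): name is "side" or "top"; returns a dict with "frame" (480x640x3 uint8, red, green, blue), "range_z" (480x640 float32, m along the optical axis (not along the pixel's ray), 0 where there is no reading), "fx", "fy", "cx", "cy" (pixels), "D" ([k1, k2, p1, p2, k3] as OpenCV has them; the pictures are not rectified), "rvec" (rotation vector, rad) and "tvec" (3), from world to camera coordinates, as OpenCV has them. Camera axes: x right, y down, z forward; pixel columns grow to the right and rows downward; lengths in m; the calibration is good to about 2 mm. A picture is of the moment at which its call begins.
- workorder.finish_job(): hands the job in, once; it reports no verdict.
Trained networks look in a picture, given as the dict that the camera call returned (one of the last four; its "shot" number tells which), for a name from the list of things; names that differ only in an ending like _2 or _b are one class to them, and where a whole thing is asked for, a point or a joint stands for the part that bears it (a point fixed in the world has none). Each returns a list of dicts, best first, with "p" (0 to 1); they miss things now and then, are a little off and sometimes report something else, mostly with a low value. They report only what shows in the picture. A call takes as long as a camera call.
- finder.masks_of(picture, thing): "pixels" (480x640 bool, what is visible of it) and "extent" ([left, top, right, bottom] in pixels, round what is visible of it).
The state is a dict: "clock": time; "q": joint angles; "qd": joint speeds; "joint_torque": joint torques, N m; "tool_pos": TCP position; "eef_rot": TCP orientation; "contact_force": force on the tool from outside, world axes, zero at the start; "moment": the same for the moment, N m; "opening": opening from 0.0 (shut) to 1.0 (fully open).
Only numpy, scipy, OpenCV 4.12 (cv2) and the standard library are available. Lean on these libraries where they do the work, as an engineer would, in place of code of your own. Each camera call takes 0.05 s, during which the arm holds its last target. There are 200 camera calls.

## Task

Close up the small metal pit chest so that no track dust gets in: with the fingertips push both of its drawers fully home, and only then push the lid over and down until it is fully shut, because its front lip drops over the drawer fronts. Only push on the outside of the drawers and the lid: never pull a drawer or the lid wide open, and do not touch the rubber lining inside the lid. Leave the funnel, the gauge, the wheelie bar and the spare tyre where they lie.

Things in the scene. Friction and masses are not known exactly. Their poses are not given: they have to be found in the camera images.
- chest: Bare aluminium pit chest fixed to the table, 140 mm deep (x), 220 mm wide (y), 75 mm high; open upper tray with a hinged lid above two drawers side by side. Origin: centre of its underside, on the table. Its x axis points level from the drawer side to the hinge side (away from the robot, within about 0.25 rad), y to the robot's left, z up.
- left_drawer (a joint): Travel of the left (+y) drawer: 0 = fully home, grows as it stands out towards the robot (the chest's -x), stop at 0.09 m. Starts 0.035 to 0.07 m out. Slides with about 1.5 N of friction plus 4 N per m/s and stays where left.
- right_drawer (a joint): The same for the right (-y) drawer.
- left_drawer_front (a point): Centre of the outer face of the left drawer's flat front panel (no handle; 104 mm wide, 54 mm high from 8 to 62 mm above the table, 8 mm thick), moving with the drawer. With the drawer home it lies at (-78, 54, 35) mm in the chest's frame. Behind the panel is an open tray with 45 mm high sides.
- right_drawer_front (a point): The same for the right drawer; when home at (-78, -54, 35) mm in the chest's frame.
- lid (a joint): Angle of the lid: 0 = shut (level), grows as it opens upward, stop at 1.75 rad; 1.57 = upright. Starts at 1.15 to 1.45 rad, so it leans over the chest towards the robot. Stiff hinge: about 0.35 N m of friction, stays where it is left; closing it takes about 3 to 4 N at 100 mm from the hinge.
- lid_hinge (a point): Middle of the lid's hinge axis, at (70, 0, 75) mm in the chest's frame; the axis runs along the chest's y. The lid is a flat aluminium plate 155 mm (from the axis) x 224 mm, 4 mm thick; shut, its outer face is 6 mm above the axis. Open, the outer face looks away from the robot and up.
- lid_edge (a point): Middle of the lid's free edge on its outer face, 155 mm from the hinge axis; when shut at (-85, 0, 81) mm in the chest's frame. A 4 mm thick lip runs along this edge on the inner side and, when the lid is shut, hangs to 22 mm below the hinge axis (53 mm above the table).
- lid_lining: Black rubber lining, 115 x 180 x 3 mm, on the inner (lower) face of the lid; the fingers must not touch it. Origin on the middle of the hinge axis, axes those of the lid (x from free edge to hinge when shut).
- funnel: Loose brass funnel standing mouth down, 84 mm across, 85 mm high, to the right of the chest. Origin: centre of its underside.
- gauge: Loose white plastic stepped ride-height gauge, 120 x 28 mm, 8 to 23 mm high, to the left of the chest. Origin: centre of its underside, x along its length towards the higher steps.
- wheelie_bar: Loose red aluminium wheelie bar with two small rubber wheels, about 120 x 55 x 28 mm, lying ahead and left of the left drawer. Origin: middle of its underside, x along its length towards the wheels.
- tyre: Loose spare rubber tyre on a white rim, lying flat, 64 mm across, 30 mm high, ahead and right of the right drawer. Origin: centre of its underside.

How it is judged:
By the outcome, as a careful person would: the job done as asked, in the order asked, and still so for the second after the job is handed in, with the robot touching nothing.
It also fails if it takes over 54 s, if anything falls off the work surface, if the arm or the gripper's body presses on something with over 40 N, if the wrist force passes 120 N, or if a joint passes its speed limit or range.

## Working session

There is one attempt and no reset: what is moved stays moved. The work goes in short steps, Python scripts to look and compute and a tool call to move; the robot and the scene stay as the last step left them, time stands still between calls to the robot, and variables do not carry over. Pictures are saved under pics/ and viewed, about 8 in all and at most 12, crops included, and the job is handed in when it is done.

Besides the shell and the picture viewer there is one more tool, called after "Request:" as name(argument=value, ...) on one line, values as JSON. carry_out: Moves the arm, as the interface text tells. Its arguments: {"type":"object","properties":{"motion":{"type":"array"},"hand":{"type":"number"},"grip_force":{"type":"number"}},"required":["motion"]}

```bash
mkdir -p pics; cat > h.py <<'E'
import numpy as np, cv2
from plant import monitor, snapshot, workorder, finder
def pts(s,mask):
    v,u=np.nonzero(mask&(s["range_z"]>0)); z=s["range_z"][v,u]
    K=np.array([[s["fx"],0,s["cx"]],[0,s["fy"],s["cy"]],[0,0,1.]])
    n=cv2.undistortPoints(np.stack([u,v],1).astype(np.float64)[:,None],K,np.array(s["D"],float))[:,0]
    c=np.c_[n*z[:,None],z]; R=cv2.Rodrigues(np.array(s["rvec"],float))[0]
    return (c-np.array(s["tvec"]).ravel())@R
def save(n,s): cv2.imwrite(f"pics/{n}.png",s["frame"][:,:,::-1])
E
python3 - <<'E'
from h import *
st=monitor.get_state(); print(st["clock"],st["tool_pos"],st["eef_rot"],st["opening"],st["contact_force"])
ss={n:snapshot(n) for n in("side","top")}
cv2.imwrite("pics/a_side.png",ss["side"]["frame"][:,:,::-1]);save("a_top",ss["top"])
for n,s in ss.items():
  for t in ["chest","left_drawer_front","right_drawer_front","lid","lid_lining","funnel","gauge","wheelie_bar","tyre"]:
    for r in finder.masks_of(s,t)[:2]:
      p=pts(s,r["pixels"])
      print(n,t,round(r["p"],2),np.round(r["extent"]),np.round(np.median(p,0),3) if len(p) else 0,np.round(np.percentile(p,[3,97],axis=0),3).tolist() if len(p) else 0)
E
```

```text
0.0 [0.2488517  0.57275992 0.30189624] [ 2.03436861e-01  9.79087623e-01 -9.23397049e-04 -1.30205318e-04] 1.0001352937014851 [-0.61296449  0.44072957 -0.17972033]
side chest 0.59 [227.  98. 380. 286.] [0.577 0.084 0.059] [[0.456, -0.009, 0.01], [0.662, 0.215, 0.222]]
side left_drawer_front 0.82 [229. 190. 284. 244.] [0.498 0.184 0.025] [[0.453, 0.122, 0.012], [0.541, 0.219, 0.063]]
side right_drawer_front 0.62 [249. 225. 301. 284.] [0.488 0.068 0.025] [[0.45, 0.015, 0.012], [0.527, 0.111, 0.063]]
side right_drawer_front 0.39 [359. 180. 371. 216.] [0.638 0.029 0.134] [[0.62, 0.01, 0.099], [0.651, 0.083, 0.187]]
side lid_lining 0.84 [352. 180. 371. 224.] [0.638 0.031 0.133] [[0.619, 0.01, 0.097], [0.655, 0.094, 0.188]]
side lid_lining 0.2 [257. 315. 298. 355.] [ 0.428 -0.088  0.03 ] [[0.402, -0.111, 0.005], [0.458, -0.053, 0.033]]
side funnel 0.63 [315. 285. 366. 341.] [ 0.528 -0.102  0.022] [[0.499, -0.128, 0.005], [0.567, -0.065, 0.079]]
side gauge 0.64 [265. 149. 320. 178.] [0.634 0.3   0.016] [[0.562, 0.219, -0.0], [0.682, 0.329, 0.075]]
side gauge 0.34 [315. 284. 363. 340.] [ 0.528
[... 887 characters left out ...]
0.086  0.021] [[0.498, -0.124, 0.005], [0.571, -0.052, 0.078]]
top lid_lining 0.47 [237. 256. 286. 295.] [0.496 0.174 0.015] [[0.454, 0.128, 0.009], [0.535, 0.217, 0.064]]
top funnel 0.86 [367. 240. 406. 277.] [ 0.53  -0.085  0.021] [[0.499, -0.124, 0.003], [0.571, -0.052, 0.077]]
top gauge 0.83 [201. 191. 215. 246.] [0.622 0.297 0.015] [[0.565, 0.284, 0.003], [0.679, 0.311, 0.025]]
top gauge 0.58 [230. 181. 356. 209.] [0.613 0.104 0.22 ] [[0.592, -0.001, 0.004], [0.675, 0.21, 0.226]]
top wheelie_bar 0.8 [173. 271. 216. 332.] [0.45  0.32  0.018] [[0.384, 0.278, 0.005], [0.499, 0.356, 0.029]]
top tyre 0.29 [287. 261. 340. 305.] [0.488 0.065 0.015] [[0.45, 0.019, 0.008], [0.524, 0.112, 0.064]]
```

View pics/a_side.png

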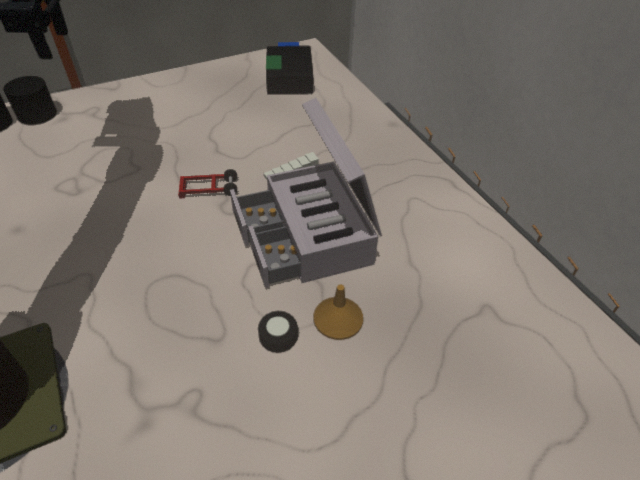

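View pics/a_top.png

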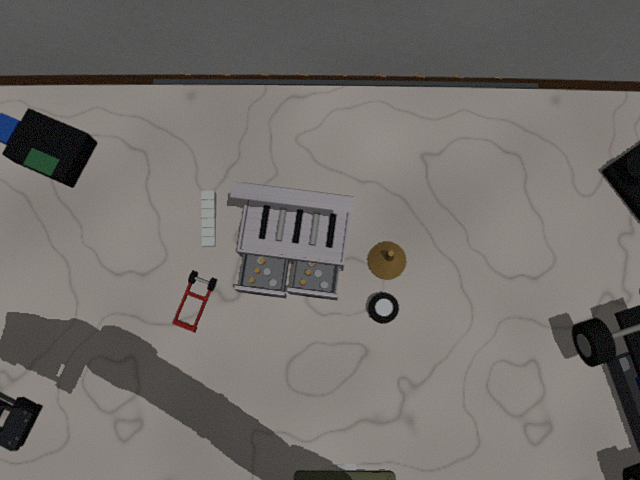

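```bash
python3 - <<'E'
from h import *
s=snapshot("top")
# panel tops: z 0.055-0.068, x<.5
p=pts(s,np.ones((480,640),bool))
P=p[(p[:,2]>.056)&(p[:,2]<.069)&(p[:,0]<.56)&(p[:,0]>.40)&(p[:,1]>-.01)&(p[:,1]<.24)]
for y0 in np.arange(0,.23,.01):
    q=P[(P[:,1]>=y0)&(P[:,1]<y0+.01)]
    if len(q): print(round(y0,2),len(q),np.round([q[:,0].min(),q[:,0].max()],3))
L=p[(p[:,2]>.19)&(p[:,2]<.25)&(p[:,0]>.5)&(p[:,0]<.72)&(p[:,1]>-.03)&(p[:,1]<.24)]
for y0 in np.arange(-.02,.23,.02):
    q=L[(L[:,1]>=y0)&(L[:,1]<y0+.02)]
    if len(q): i=q[:,2]>.21; print("lid",round(y0,2),len(q),np.round([q[:,0].min(),q[:,0].max(),q[:,2].max()],3))
# chest body side walls rim z~.075
C=p[(p[:,2]>.07)&(p[:,2]<.08)&(p[:,0]>.48)&(p[:,0]<.7)&(p[:,1]>-.03)&(p[:,1]<.24)]
r=cv2.minAreaRect(C[:,:2].astype(np.float32)); print(r, len(C))
r=cv2.minAreaRect(L[:,:2].astype(np.float32)); print(r)
E
```

```text
0.0 35 [0.512 0.56 ]
0.01 91 [0.448 0.56 ]
0.02 97 [0.448 0.56 ]
0.03 100 [0.449 0.556]
0.04 99 [0.451 0.56 ]
0.05 104 [0.452 0.559]
0.06 93 [0.453 0.558]
0.07 90 [0.454 0.558]
0.08 88 [0.455 0.56 ]
0.09 83 [0.457 0.559]
0.1 90 [0.457 0.56 ]
0.11 86 [0.459 0.56 ]
0.12 72 [0.451 0.559]
0.13 72 [0.451 0.559]
0.14 74 [0.453 0.559]
0.15 64 [0.454 0.559]
0.16 67 [0.455 0.559]
0.17 67 [0.457 0.559]
0.18 62 [0.458 0.559]
0.19 64 [0.459 0.56 ]
0.2 58 [0.46 0.56]
0.21 46 [0.462 0.56 ]
0.22 16 [0.462 0.539]
lid -0.02 62 [0.586 0.622 0.227]
lid 0.0 175 [0.586 0.623 0.229]
lid 0.02 172 [0.589 0.625 0.229]
lid 0.04 175 [0.591 0.626 0.229]
lid 0.06 172 [0.592 0.627 0.229]
lid 0.08 174 [0.596 0.629 0.229]
lid 0.1 174 [0.598 0.631 0.228]
lid 0.12 173 [0.601 0.635 0.228]
lid 0.14 175 [0.603 0.635 0.227]
lid 0.16 170 [0.605 0.637 0.228]
lid 0.18 174 [0.608 0.639 0.228]
lid 0.2 124 [0.61  0.64  0.226]
((0.5969255566596985, 0.10530495643615723), (0.21864716708660126, 0.14628148078918457), 83.06675720214844) 1379
((0.6128568053245544, 0.10366501659154892), (0.22337116301059723, 0.03739934787154198), 85.17047882080078)
```

The side view shows both drawers standing out, left around (255,215) and right around (272,260). The lid is leaning up, with its edge running from (310,105) to (375,225). The top view shows the bar at (195,300), tyre at (383,307), funnel at (387,260) and gauge at (208,218), all clear of the drawers' path. The chest yaw is about -0.118, and the drawers are out about 68 mm (left) and 58 mm (right).

With the hand open, one finger lands near the centre of each drawer front, so I'll push both at once.

Request:
carry_out(motion=[-4.08,-4.3,0,0,0,0,-4.08,-4.3,0,0,0,0,-4.08,-4.3,0,0,0,0,-4.08,-4.3,0,0,0,0,-4.08,-4.3,0,0,0,0,-4.08,-4.3,0,0,0,0,-4.08,-4.3,0,0,0,0,-4.08,-4.3,0,0,0,0], hand=8.81)

```text
clock: 2.05
tool_pos: [0.4121, 0.1261, 0.303]
eef_rot: [0.203, 0.979, 0.0, 0.001]
contact_force: [1.7, -0.4, 0.3]
opening: 0.999
```

Request:
carry_out(motion=[0,0,0,0,0,-0.145,0,0,0,0,0,-0.145,0,0,0,0,0,0])

```text
clock: 2.42
tool_pos: [0.4115, 0.1276, 0.3028]
eef_rot: [0.061, 0.998, 0.0, 0.0]
contact_force: [0.4, -0.5, 0.2]
opening: 1.0
```

Request:
carry_out(motion=[0,0,5,0,0,0,0,0,5,0,0,0,0,0,5,0,0,0,0,0,5,0,0,0,0,0,0.3,0,0,0,0,0,0,0,0,0])

```text
clock: 3.18
tool_pos: [0.4167, 0.1266, 0.1264]
eef_rot: [0.061, 0.998, -0.004, 0.004]
contact_force: [0.1, -0.2, -0.1]
opening: 1.0
```

```bash
python3 - <<'E'
from h import *
s=snapshot("side"); cv2.imwrite("pics/b.png",cv2.resize(s["frame"][90:330,150:410,::-1],None,fx=2.3,fy=2.3))
print(monitor.get_state()["contact_force"],monitor.get_state()["tool_pos"])
E
```

```text
[ 0.29832079 -0.78474375  0.04418088] [0.41687259 0.12655712 0.12675247]
```

View pics/b.png

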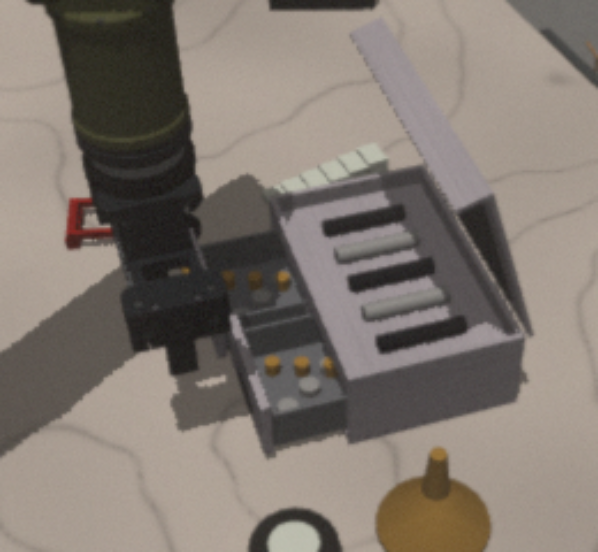

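```bash
python3 - <<'E'
from h import *
print(np.round(monitor.get_state()["q"],3))
E
```

```text
[-0.369  0.814 -0.062  2.263  0.751  0.083  0.289]
```

The arm is at its near-reach limit (joint 6 close to 0.04). I'll go slightly forward, lean the fingertips a little back towards the robot, then go lower.

Request:
carry_out(motion=[-1.0,0,0,0,0.12,0,0,0,0.9,0,0,0,0,0,0.9,0,0,0,0,0,0.9,0,0,0,0,0,0,0,0,0])

```text
clock: 3.85
tool_pos: [0.4202, 0.1257, 0.0957]
eef_rot: [0.059, 0.997, -0.005, -0.045]
contact_force: [-0.6, -0.5, 0.3]
opening: 1.0
```

```bash
python3 - <<'E'
from h import *
from scipy.spatial.transform import Rotation as R
s=monitor.get_state()
print(np.round(s["q"],3),s["tool_pos"],R.from_quat(s["eef_rot"]).as_matrix().round(3))
E
```

```text
[-0.223  0.896 -0.251  2.181  0.783  0.234  0.286] [0.42024227 0.12566372 0.09567556] [[-0.989  0.117 -0.091]
 [ 0.118  0.993 -0.004]
 [ 0.09  -0.014 -0.996]]
```

Request:
carry_out(motion=[-1.2,0,-0.1,0,-0.09,0,-1,0,0,0,0,0,-1,0,0,0,0,0,-1,0,0,0,0,0])

```text
clock: 4.35
tool_pos: [0.4614, 0.121, 0.0963]
eef_rot: [0.058, 0.998, -0.006, -0.001]
contact_force: [-4.1, 2.5, 0.4]
opening: 0.997
```

Request:
carry_out(motion=[-0.8,0,0,0,0,0,-0.8,0,0,0,0,0,-0.8,0,0,0,0,0,0,0,0,0,0,0])

```text
clock: 4.85
tool_pos: [0.4883, 0.117, 0.0963]
eef_rot: [0.061, 0.998, -0.005, 0.001]
contact_force: [-0.7, -0.9, 0.1]
opening: 1.001
```

```bash
python3 - <<'E'
from h import *
from scipy.spatial.transform import Rotation as R
s=snapshot("side"); cv2.imwrite("pics/c.png",cv2.resize(s["frame"][90:330,150:410,::-1],None,fx=2.3,fy=2.3))
s=monitor.get_state()
print(s["contact_force"],s["tool_pos"],R.from_quat(s["eef_rot"]).as_matrix().round(3))
E
```

```text
[-0.82950417 -0.66960782  0.29376042] [0.48806761 0.11679252 0.09631804] [[-0.993  0.121  0.001]
 [ 0.121  0.993 -0.012]
 [-0.002 -0.011 -1.   ]]
```

View pics/c.png

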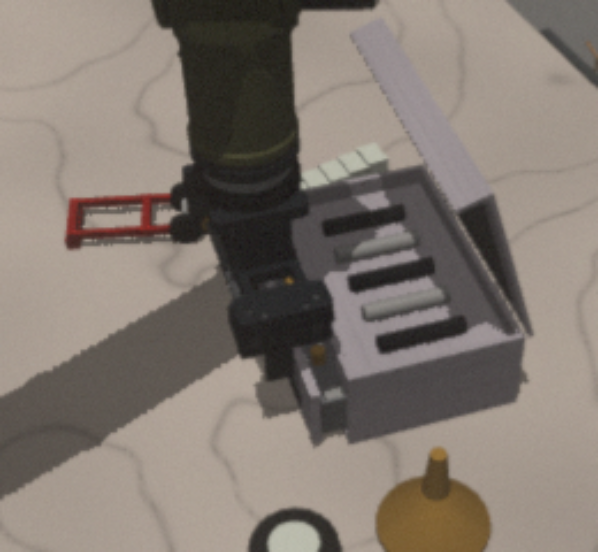

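The right drawer front is now close to the chest (around 325,400) and the pushing is even. I'll continue in small steps.

Request:
carry_out(motion=[-0.6,0,0,0,0,0,-0.6,0,0,0,0,0,-0.3,0,0,0,0,0,0,0,0,0,0,0])

```text
clock: 5.4
tool_pos: [0.5024, 0.115, 0.0962]
eef_rot: [0.061, 0.998, -0.006, 0.0]
contact_force: [-0.1, -0.5, -0.0]
opening: 1.0
```

Request:
carry_out(motion=[-0.3,0,0,0,0,0,-0.2,0,0,0,0,0,0,0,0,0,0,0])

```text
clock: 5.78
tool_pos: [0.5069, 0.1146, 0.0962]
eef_rot: [0.06, 0.998, -0.006, -0.0]
contact_force: [-1.9, -0.7, -0.7]
opening: 1.001
```

Request:
carry_out(motion=[-0.3,0,0,0,0,0,-0.2,0,0,0,0,0,0,0,0,0,0,0])

```text
clock: 6.15
tool_pos: [0.5085, 0.1144, 0.0962]
eef_rot: [0.06, 0.998, -0.006, -0.003]
contact_force: [-9.1, 1.0, 6.1]
opening: 1.0
```

Request:
carry_out(motion=[-0.2,0,0,0,0,0,0,0,0,0,0,0])

```text
clock: 6.4
tool_pos: [0.5087, 0.1144, 0.0961]
eef_rot: [0.06, 0.998, -0.007, -0.004]
contact_force: [-14.2, 2.0, 9.7]
opening: 0.997
```

```bash
python3 - <<'E'
from h import *
s=monitor.get_state(); print(s["contact_force"],s["moment"],s["tool_pos"])
E
```

```text
[-14.21861806   2.0405294    9.74506501] [ 0.14175143  2.6515389  -0.34102934] [0.50869722 0.11439366 0.09611771]
```

Request:
carry_out(motion=[0,0,0,0,0,0.04,0,0,0,0,0,0])

```text
clock: 6.65
tool_pos: [0.5072, 0.115, 0.0961]
eef_rot: [0.076, 0.997, -0.007, -0.005]
contact_force: [-17.6, 0.5, 10.9]
opening: 1.004
```

Request:
carry_out(motion=[0,0,0,0,0,-0.08,0,0,0,0,0,0])

```text
clock: 6.9
tool_pos: [0.5068, 0.1143, 0.096]
eef_rot: [0.04, 0.999, -0.007, -0.006]
contact_force: [-18.8, 3.1, 10.6]
opening: 0.997
```

Both drawers met a firm stop, and force held on each side when I twisted the hand. I'll retreat, raise the arm and look.

Request:
carry_out(motion=[2,0,0,0,0,0.04,3,0,0,0,0,0,1,0,-5,0,0,0,0,0,-6,0,0,0,0,0,-6,0,0,0,0,0,-6,0,0,0,0,0,-3,0,0,0], hand=0)

```text
clock: 7.78
tool_pos: [0.456, 0.1244, 0.3601]
eef_rot: [0.06, 0.998, -0.004, 0.003]
contact_force: [0.6, 0.9, -0.2]
opening: 0.229
```

```bash
python3 - <<'E'
from h import *
from scipy.spatial.transform import Rotation as R
st=monitor.get_state(); print(st["tool_pos"],R.from_quat(st["eef_rot"]).as_matrix().round(3),st["contact_force"])
s=snapshot("top"); t=snapshot("side")
p=pts(s,np.ones((480,640),bool)); p=np.r_[p,pts(t,np.ones((480,640),bool))]
yaw=-.118; c=np.array([.595,.105]); Rm=np.array([[np.cos(yaw),-np.sin(yaw)],[np.sin(yaw),np.cos(yaw)]])
q=p.copy(); q[:,:2]=(p[:,:2]-c)@Rm
for n,a,b in(("L",.01,.1),("R",-.1,-.01)):
  f=q[(q[:,1]>a)&(q[:,1]<b)&(q[:,2]>.02)&(q[:,2]<.064)&(q[:,0]<-.05)&(q[:,0]>-.17)]
  print(n,len(f),np.percentile(f[:,0],[1,5,25,50,90]).round(4) if len(f) else 0)
l=q[(abs(q[:,1])<.1)&(q[:,2]>.08)&(q[:,2]<.25)&(q[:,0]>-.0)&(q[:,0]<.15)]
for z in np.arange(.09,.24,.02):
  f=l[abs(l[:,2]-z)<.01]; print(round(z,2),len(f),np.percentile(f[:,0],[2,50,98]).round(3) if len(f) else 0)
both=np.hstack([s["frame"][150:330,150:450],t["frame"][90:270,180:480]])[:,:,::-1]
cv2.imwrite("pics/d.png",cv2.resize(both,(800,240),interpolation=cv2.INTER_CUBIC))
E
```

```text
[0.45598414 0.12437748 0.36012525] [[-0.993  0.121  0.006]
 [ 0.121  0.993 -0.008]
 [-0.007 -0.007 -1.   ]] [ 0.63807773  0.86138245 -0.16722053]
L 483 [-0.0786 -0.0782 -0.0776 -0.0738 -0.0529]
R 570 [-0.079  -0.0785 -0.0779 -0.0743 -0.0532]
0.09 51 [0.061 0.063 0.074]
0.11 98 [0.055 0.059 0.064]
0.13 98 [0.049 0.053 0.06 ]
0.15 72 [0.043 0.047 0.051]
0.17 68 [0.037 0.041 0.048]
0.19 38 [0.032 0.035 0.04 ]
0.21 1035 [0.003 0.009 0.023]
0.23 1559 [0.009 0.022 0.03 ]
```

View pics/d.png

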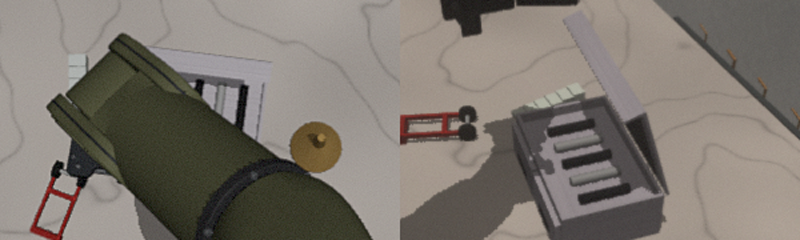

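Both drawer fronts now measure -78 mm, with no gap showing in the side view. The lid leans at about 1.295 rad. I'll go over and behind the lid.

Request:
carry_out(motion=[-5.65,0,0,0,0,0,-5.65,0,0,0,0,0,-5.65,0,0,0,0,0,-5.65,0,0,0,0,0,0,0,0,0,0,0])

```text
clock: 8.5
tool_pos: [0.6819, 0.0945, 0.3532]
eef_rot: [0.063, 0.998, -0.006, 0.0]
contact_force: [-1.0, 0.5, 0.3]
opening: 0.003
```

Request:
carry_out(motion=[0,0,4,0,0,0,0,0,4,0,0,0,0,0,2.2,0,0,0,0,0,0,0,0,0])

```text
clock: 9.0
tool_pos: [0.6766, 0.095, 0.2519]
eef_rot: [0.059, 0.998, -0.007, -0.002]
contact_force: [0.6, -1.5, 0.5]
opening: 0.007
```

```bash
python3 - <<'E'
from h import *
t=snapshot("side"); cv2.imwrite("pics/e.png",cv2.resize(t["frame"][60:300,180:460,::-1],None,fx=2.2,fy=2.2))
E
```

```text
(no output)
```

View pics/e.png

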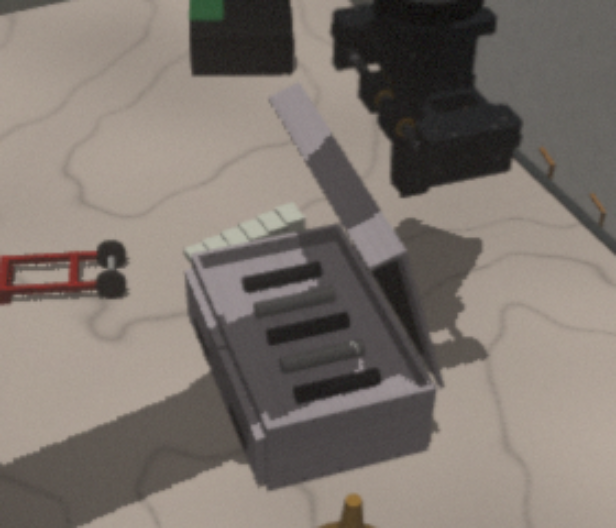

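The gripper sits behind the lid near its middle. Now I'll push the lid over along an arc.

Request:
carry_out(motion=[1.5,0,0,0,0,0,1.3,0,0,0,0,0,1.1,0,0.3,0,0,0,1.1,0,0.4,0,0,0,0,0,0,0,0,0])

```text
clock: 9.68
tool_pos: [0.6291, 0.1017, 0.2491]
eef_rot: [0.06, 0.998, -0.005, 0.001]
contact_force: [0.3, -0.0, 0.1]
opening: 0.005
```

Request:
carry_out(motion=[1.1,0,0.5,0,0,0,1.0,0,0.7,0,0,0,1.0,0,0.8,0,0,0,0.9,0,0.8,0,0,0,0,0,0,0,0,0])

```text
clock: 10.3
tool_pos: [0.5878, 0.1053, 0.2183]
eef_rot: [0.06, 0.998, -0.006, -0.002]
contact_force: [1.1, -1.0, -0.3]
opening: 0.002
```

```bash
python3 - <<'E'
from h import *
t=snapshot("side"); cv2.imwrite("pics/f.png",cv2.resize(t["frame"][60:300,180:460,::-1],None,fx=2.2,fy=2.2))
E
```

```text
(no output)
```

View pics/f.png

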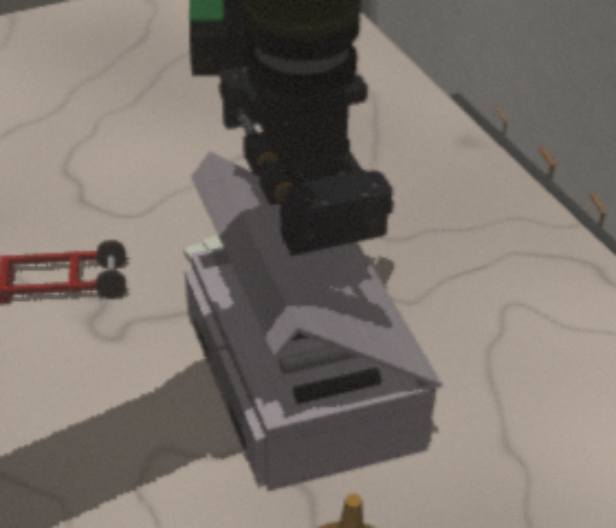

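The lid is following, now at about 0.7 rad. Continuing down.

Request:
carry_out(motion=[0.8,0,0.9,0,0,0,0.7,0,1.0,0,0,0,0.5,0,1.0,0,0,0,0.4,0,1.1,0,0,0,0.3,0,1.0,0,0,0,0,0,0,0,0,0])

```text
clock: 11.1
tool_pos: [0.5612, 0.1081, 0.1682]
eef_rot: [0.06, 0.998, -0.006, -0.001]
contact_force: [0.3, -0.6, 0.2]
opening: 0.002
```

Request:
carry_out(motion=[0.2,0,1.0,0,0,0,0.1,0,0.6,0,0,0,0,0,0.5,0,0,0,0,0,0,0,0,0])

```text
clock: 11.6
tool_pos: [0.559, 0.1082, 0.1478]
eef_rot: [0.06, 0.998, -0.006, -0.001]
contact_force: [-0.2, -0.0, -0.7]
opening: 0.006
```

Request:
carry_out(motion=[0,0,0.3,0,0,0,0,0,0.2,0,0,0,0,0,0,0,0,0])

```text
clock: 11.98
tool_pos: [0.5591, 0.1082, 0.1453]
eef_rot: [0.06, 0.998, -0.006, 0.0]
contact_force: [-4.6, -2.3, 18.7]
opening: 0.006
```

Request:
carry_out(motion=[0,0,0.2,0,0,0,0,0,0.1,0,0,0,0,0,0,0,0,0])

```text
clock: 12.35
tool_pos: [0.5591, 0.1083, 0.1451]
eef_rot: [0.06, 0.998, -0.007, 0.001]
contact_force: [-9.7, -3.4, 39.9]
opening: 0.005
```

The lid met a firm stop with the fingertips at 81 mm. Lifting off to check.

Request:
carry_out(motion=[0,0,-3,0,0,0,0,0,-6,0,0,0,0,0,-6,0,0,0,2,4,-4,0,0,0,0,6,0,0,0,0,0,6,0,0,0,0,0,6,0,0,0,0,0,6,0,0,0,0])

```text
clock: 13.35
tool_pos: [0.5735, 0.3921, 0.3269]
eef_rot: [0.06, 0.998, -0.006, 0.0]
contact_force: [1.0, 0.5, -0.3]
opening: 0.004
```

```bash
python3 - <<'E'
from h import *
st=monitor.get_state(); print(st["tool_pos"],st["contact_force"])
s=snapshot("top"); t=snapshot("side")
yaw=-.118; c=np.array([.595,.105]); Rm=np.array([[np.cos(yaw),-np.sin(yaw)],[np.sin(yaw),np.cos(yaw)]])
for k in(s,t):
  p=pts(k,np.ones((480,640),bool)); q=p.copy(); q[:,:2]=(p[:,:2]-c)@Rm
  l=q[(abs(q[:,1])<.1)&(q[:,2]>.065)&(q[:,2]<.12)&(q[:,0]>-.08)&(q[:,0]<.06)]
  A=np.c_[l[:,:2],np.ones(len(l))]; w=np.linalg.lstsq(A,l[:,2],rcond=None)[0]
  print(len(l),"slope",w.round(4),"rms",np.std(A@w-l[:,2]).round(4))
  f=q[(abs(q[:,1])<.1)&(q[:,2]>.015)&(q[:,2]<.05)&(q[:,0]<-.06)&(q[:,0]>-.17)]
  for n,g in(("L",f[f[:,1]>.005]),("R",f[f[:,1]<-.005])): print(n,len(g),np.percentile(g[:,0],[5,50]).round(4) if len(g) else 0)
for n in("funnel","gauge","wheelie_bar","tyre"):
  r=finder.masks_of(s,n)
  if r: print(n,round(r[0]["p"],2),np.median(pts(s,r[0]["pixels"]),0).round(3),r[0]["extent"])
cv2.imwrite("pics/g.png",cv2.resize(np.hstack([s["frame"][140:350,150:430],t["frame"][120:330,170:450]])[:,:,::-1],(800,300)))
E
```

```text
[0.57351812 0.39212889 0.32693243] [ 0.95307416  0.54306094 -0.26682352]
5559 slope [-0.0004 -0.0003  0.0811] rms 0.0021
L 0 0
R 0 0
5726 slope [-0.001  -0.0006  0.0812] rms 0.0011
L 40 [-0.0787 -0.0781]
R 55 [-0.0788 -0.0782]
funnel 0.57 [ 0.531 -0.085  0.021] [367.8, 240.0, 407.9, 275.8]
gauge 0.54 [0.667 0.299 0.022] [199.6, 190.1, 215.2, 206.6]
tyre 0.66 [ 0.431 -0.079  0.03 ] [367.0, 293.8, 398.6, 320.7]
```

View pics/g.png

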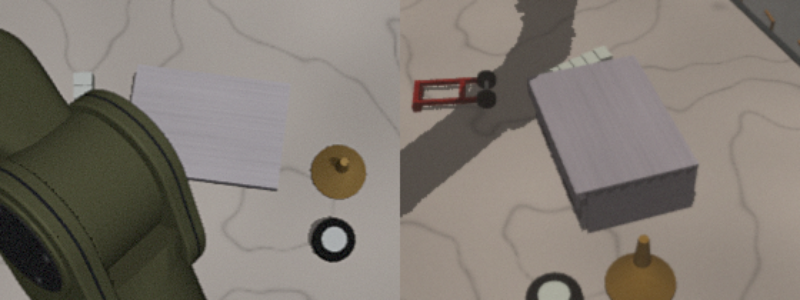

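The lid is flat (slope under 0.001 rad, outer face at 81 mm) and the drawer fronts read -78 mm. The loose things look unmoved and the arm is clear, so I'm handing in.

```bash
python3 -c "
from plant import workorder; print(workorder.finish_job())"
```

```text
the job is handed in; nothing more can be done
None
```

The chest is closed. I pushed both drawers home together, one open fingertip on each front, and then pushed the lid over and down from its outer face with closed fingertips. The robot clock read about 13.4 s at the last move.

**Drawers:** both fronts measured at -78 mm in the chest's frame before I shut the lid and again afterwards. That matches fully home.

**Lid:** it is level, with a slope under 0.001 rad and its outer face at 81 mm. The final press met a firm stop at about 40 N on the fingertips, and the arm was clear of everything before I handed in.

**Loose things:** the funnel and tyre were found in their starting positions. In the last top view the arm partly hid the gauge and fully hid the wheelie bar, so I checked those two only by eye in the side picture, where they look unmoved.

No check failed. One early lowering move stopped short at the arm's near-reach limit, so I moved slightly forward with a small tilt, which cleared it.

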